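# Raise the climate logger on its twist-lock mast and lock it finger-firm

## Robot

A 6-joint arm with a two-finger parallel gripper is mounted at the origin on a cart in front of the work surface, level with it; the furniture and walls round the work are solid. World frame = base frame: x ahead of the robot, y to its left, z up, the work surface at z = 0. Lengths are in m, angles in rad, forces in N, time in s.
With the tool pointing down it reaches from about 0.275 to 0.725 m from the base axis. Payload 15.9 kg.
Tool frame: the origin (TCP) lies on the centre line of the jaws, within the pads' length; the fingertips stand 17 mm ahead of it and the grasp point (between the pads) lies 2 mm behind it; z points along the fingers, y is the line along which they close (so a half turn about z gives the same grasp; the last joint's range is limited). The gripper opens to 85 mm and grips with 20 to 120 N. Pads are 22 mm wide; open, the fingers measure 114 mm over their backs; the gripper's body (76 mm by 85 mm) begins 54 mm behind the grasp point. The pads swing forward as they close: fully open they stand 13 mm farther back than shut.
Start: joints at [-1.141, 0.213, -0.034, 1.323, 0, 1.571], TCP at [0.208, -0.455, 0.248] pointing down, gripper open.
Joint ranges: [-2.98, 2.98], [-0.74, 1.72], [-1.14, 1.35], [-2.1, 2.04], [-1.57, 1.44], [-3.14, 3.14]. Speed limits (rad/s): [1.89, 1.89, 2.39, 2.57, 3.14, 3.14].

## Interface

Orientations are given as a unit quaternion [w, x, y, z].
In Python, from cell import * gives the robot as it stands.
- The arm moves only by the tool apply_moves, never from a script. Its argument "rows" is a list of rows, each a list of 7 numbers: the shift along the world's x, y, z scaled (see below), then the turn, a rotation vector about the world's x, y, z scaled (see below), then the opening, from 0 (shut) to 1 (fully open). In form: [[x, y, z, wx, wy, wz, claw], ...]. A call has exactly 10 rows; each row is the pose to reach, as a shift and turn from the pose commanded when the call began, turning the shorter way round; what a row does not reach only later rows make up. The controller multiplies each number of a shift by 1 m and each number of a turn by 180 degrees. A row lasts 1/8 s, in which the tool goes at most 62.5 mm and 10.7 degrees, less where a joint would pass 70% of its speed; a pose out of reach is approached as far as the arm can. A call with a number of a shift or a turn outside -1 to 1 is refused whole. A call with a gripper value outside its range is refused whole. The fingers move at their own pace and stop on an object; "newtons" is the grip in N (left out, the last holds). Time passes only in rows, so rows that repeat a pose let the fingers close, or fill a call up. It gives the time, the measured TCP pose, the force, the opening and the grip force at its end, in the units of the state.
- state(): the state, without advancing time (a new reading comes with each control period).
- get_image(name): name is "side" or "top"; returns a dict with "color" (480x640x3 uint8, red, green, blue), "K" (3x3 intrinsics, pixels), "xyz" and "attitude" of the camera in the world. Camera axes: x right, y up, looking along -z (the intrinsics and any distortion apply to the point x, -y, -z); pixel columns grow to the right and rows downward; lengths in m; the calibration is good to about 2 mm. A picture is of the moment at which its call begins. There is no depth.
- job_done(): hands the job in; it is judged then, once.
The state is a dict: "t": time; "q": joint angles; "qvel": joint speeds; "joint_efforts": joint torques, N m; "tcp_pos": TCP position; "tcp_rot": TCP orientation; "ft_force": force on the tool from outside, world axes, zero at the start; "torque": the same for the moment, N m; "grip_width": opening from 0.0 (shut) to 1.0 (fully open); "finger_force": force on a finger pad.
Only numpy, scipy, OpenCV 4.12 (cv2) and the standard library are available. Lean on these libraries where they do the work, as an engineer would, in place of code of your own. Each camera call takes 0.05 s, during which the arm holds its last target. There are 200 camera calls.

## Task

The white climate logger on the small telescopic mast stands too low, and its twist lock has been cranked too hard. Twist its head anticlockwise (seen from above) to free the inner tube, raise it until the lower edge of the red ring is level with the top rim of the black collar, then twist it back clockwise until the lock grips firmly - feel for about 0.2 newton metres, well short of forcing it - and let go so that it stays up. Leave the timer, the dish stack and the small bottle beside it where they stand.

Things in the scene. Friction and masses are not known exactly. Their poses are not given: they have to be found in the camera images.
- mast_section: Inner part of the mast, 0.25 to 0.4 kg, which turns and slides in the upright column as one piece: white logger head, 62 mm long (its x), 38 mm wide (its y), 34 mm high, centred on the axis, on a steel tube 16 mm thick. Origin on the axis at the head's underside, z up. Its heading varies at the start. Free, it sinks by its own weight unless held and lifts with 4 to 7 N.
- head_top (a point): Centre of the head's flat top, on the mast axis, 34 mm above the underside; grip the head across its 38 mm width and twist about this axis. The head stands clear: nothing else within 60 mm of it. At the start its underside is 30 to 60 mm above the collar's rim.
- mast_foot (a point): Foot of the inner tube, out of sight in the column: here an eccentric cam wedges against a clamp shoe (the lock) when the head turns clockwise seen from above. It starts locked, more or less too tight, so the first heading is no guide to the last. Where round the column it bites differs each time, cannot be seen and must be felt. 0.5 to 1.1 rad anticlockwise frees it; 1.2 is always enough.
- mast_ring (a point): Lower edge, on the mast axis, of the red ring (5 mm high) round the inner tube, 105 mm below the head's underside; at the start 45 to 75 mm below the collar's rim, inside the column. Thin black lines above it are 10 mm apart.
- collar_rim (a point): Centre of the top rim of the black ribbed collar (39 mm across), 140 mm above the bench, on the fixed column with a round grey base 130 mm across. Torque for turning the head clockwise: about 0.04 N m while free; once the lock bites it climbs by about 0.05 for each 0.1 rad: firm at 0.2, forced over 0.4 N m. Freeing takes under 0.15 N m. The lock stays as it is left, at any height.
- timer: Bystander: white bench timer, 62 x 66 x 19 mm, lying loose 125 to 150 mm left of the mast. Origin at the centre of its underside.
- dish_stack: Bystander: stack of white petri dishes, 91 mm across and 45 mm high, loose, about 130 mm right of the mast. Origin at the centre of its underside.
- small_bottle: Bystander: small clear bottle with a red cap, 46 mm across and 88 mm high, loose, about 100 mm behind and left of the mast. Origin at the centre of its underside.
There are look-alikes about, which are no part of the job. There is more than one size of the part that bears mast_section; the job needs the larger.

How it is judged:
On the way, in this order (a step that is already met when the one before it is completed fails the run):
1. the lock is freed: its cam no longer presses on the clamp shoe (contact force between cam and shoe_c0 below 1 N), for 0.2 s.
2. the section is raised until the ring is level with the rim (z of mast_ring in the frame of collar_rim between -0.004 and 0.004 m), for 0.2 s.
At the end, for the whole second after the job is handed in: the ring's lower edge is level with the collar's rim within 4 mm and stays there, and the lock grips firmly but is not forced: its cam presses on the shoe with 13 to 28 N, as after a twist of 0.2 N m, give or take 0.06 (all of step 2 and contact force between cam and shoe_c0 between 13 and 28 N and linear speed of mast_section below 0.005 m/s); the robot touches nothing.
It fails at once if the lock is forced towards its dead point (contact force between cam and shoe_c0 above 54 N).
It fails at once if the tube is dragged through the lock while it still grips (contact force between cam and shoe_c0 above 13 N and distance of mast_ring from where it was at the start of the episode above 0.01 m and z of mast_ring in the frame of collar_rim below -0.012 m).
It fails at once if the timer, the dish stack or the bottle is pushed away or knocked over (distance of any of timer, dish_stack, small_bottle from where it was at the start of the episode above 0.02 m or angle between small_bottle's own z axis and vertical above 0.4 rad).
It also fails if it takes over 45 s, if anything falls off the work surface, if the arm or the gripper's body presses on something with over 40 N, if the wrist force passes 120 N, or if a joint passes its speed limit or range.

## Working session

There is one attempt and no reset: what is moved stays moved. The work goes in short steps, Python scripts to look and compute and a tool call to move; the robot and the scene stay as the last step left them, time stands still between calls to the robot, and variables do not carry over. Pictures are saved under pics/ and viewed, at most 10 in all, crops included, and the job is handed in when it is done.

Besides the shell and the picture viewer there is one more tool, called after ">>>" by a JSON object that holds its "fn" and its "kwargs". apply_moves: Moves the arm, as the interface text tells. Its arguments: {"type":"object","properties":{"rows":{"type":"array","items":{"type":"array","items":{"type":"number","minimum":-1,"maximum":1}}},"newtons":{"type":"number"}},"required":["rows"]}

```bash
mkdir -p pics; ls; cat > h.py <<'E'
from cell import *
import numpy as np, cv2
from scipy.spatial.transform import Rotation as R
def rot(a):
    a=np.array(a,float)
    return a if a.shape==(3,3) else R.from_quat(np.roll(a,-1)).as_matrix()
def ray(im,u,v):
    K=np.array(im["K"]);d=np.linalg.inv(K)@[u,v,1]
    return np.array(im["xyz"]),rot(im["attitude"])@[d[0],-d[1],-d[2]]
def onz(im,u,v,z):
    o,d=ray(im,u,v);return o+d*(z-o[2])/d[2]
def proj(im,p):
    c=rot(im["attitude"]).T@(np.array(p)-im["xyz"]);q=np.array(im["K"])@[c[0],-c[1],-c[2]];return q[:2]/q[2]
def snap(n,f):
    im=get_image(n);cv2.imwrite("pics/"+f,im["color"][:,:,::-1]);return im
E
python3 - <<'E'
from h import *
for n in("side","top"):
    im=snap(n,n+"0.png");print({k:v for k,v in im.items() if k!="color"})
print(state())
E
```

```text
pics
{'K': array([[494.05307821,   0.        , 320.43357778],
       [  0.        , 494.05307821, 239.53640667],
       [  0.        ,   0.        ,   1.        ]]), 'xyz': array([0.47668941, 0.74606365, 0.71523016]), 'attitude': array([-0.02423058, -0.00339827,  0.43495784,  0.90011833])}
{'K': array([[488.61011377,   0.        , 311.21829986],
       [  0.        , 488.61011377, 242.49500706],
       [  0.        ,   0.        ,   1.        ]]), 'xyz': array([0.40380287, 0.04565956, 1.10089893]), 'attitude': array([ 0.71100168,  0.02840677, -0.03220034, -0.70187806])}
{'t': 0.1, 'q': array([-1.14101212e+00,  2.13289263e-01, -3.49542209e-02,  1.32349437e+00,
        2.50356583e-05,  1.57076657e+00]), 'qvel': array([-0.00139942, -0.00085578,  0.00178733, -0.00050047, -0.00166907,
       -0.00089255]), 'joint_efforts': array([ 4.35564261e-04, -6.87242818e+01,  4.87809277e+01,  1.21016704e-02,
        2.72003706e-05,  2.22595339e-06]), 'tcp_pos': array([ 0.20823121, -0.4542784 ,  0.24789119]), 'tcp_rot': array([-4.62605526e-04,  9.76996129e-01,  2.13256518e-01, -8.81495959e-05]), 'ft_force': array([-0.13875062,  0.77979948,  0.22011183]), 'torque': array([-0.0042733 , -0.05075018, -0.01003344]), 'finger_force': 0.0, 'grip_width': 0.9950853009808915}
```

View pics/side0.png

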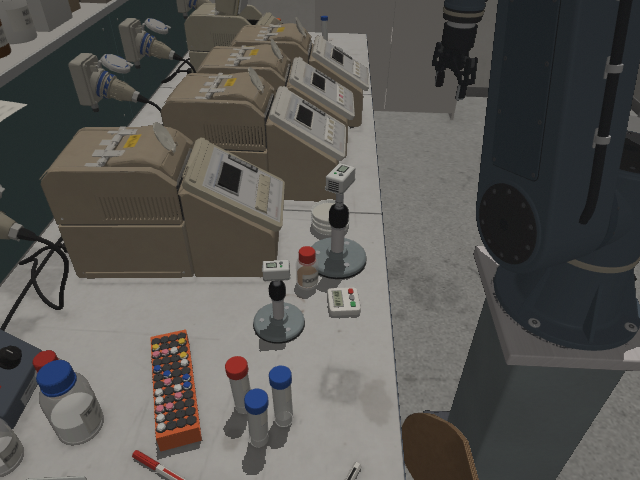

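View pics/top0.png

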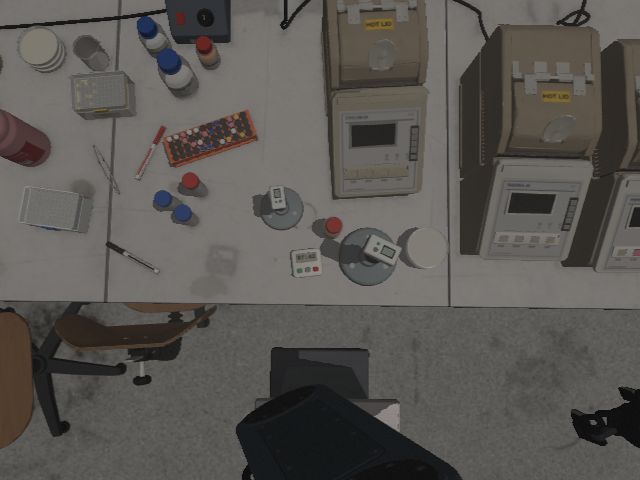

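Candidates: the large mast's head at side (340,178) / top (382,249), and the small mast's at side (276,269) / top (279,197). The large mast has the wider base, with the timer, dishes and bottle beside it, so I choose that one and check it in a crop.

```bash
python3 - <<'E'
from h import *
T=get_image("top");S=get_image("side")
a=cv2.resize(T["color"][205:305,280:460],None,fx=4,fy=4,interpolation=cv2.INTER_CUBIC)[:, :720]
b=cv2.resize(S["color"][155:285,295:375],None,fx=4,fy=4,interpolation=cv2.INTER_CUBIC)
c=np.zeros((520,720+320,3),np.uint8);c[:400,:720]=a;c[:520,720:]=b
c=cv2.resize(c,(800,400));cv2.imwrite("pics/crop.png",c[:,:,::-1])
# base circle centre
hsv=cv2.cvtColor(T["color"],cv2.COLOR_RGB2HSV)
g=T["color"][205:305,280:460]
# white bright head in top
m=(g.min(2)>150).astype(np.uint8)
n,l,s,ce=cv2.connectedComponentsWithStats(m)
for i in range(1,n):
    if s[i,4]>30: print(s[i],ce[i]+[280,205], g[l==i].mean(0))
for z in(0,.1,.23):print(z,onz(T,369,257,z),onz(T,382,249,z))
b0=onz(T,369,257,0.01);print(proj(S,b0),proj(S,[*b0[:2],.14]))
E
```

```text
0 [ 0.46731831 -0.09048905  0.        ] [ 0.48580838 -0.1198525   0.        ]
0.1 [ 0.46154889 -0.07812201  0.1       ] [ 0.47835942 -0.10481823  0.1       ]
0.23 [ 0.45404865 -0.06204486  0.23      ] [ 0.46867578 -0.08527369  0.23      ]
[337.75730301 255.12834443] [340.09187216 206.63095304]
```

View pics/crop.png

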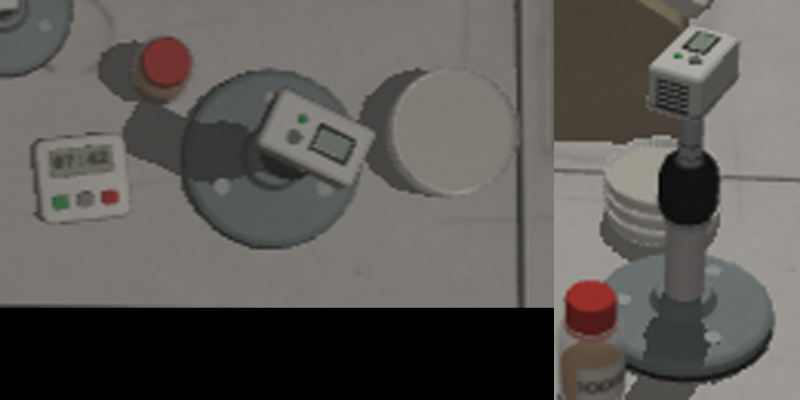

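The crop confirms the large mast: top head face centre is near top (382,249), and the base centre is near (368,256). I'll refine these next.

```bash
python3 - <<'E'
from h import *
T=get_image("top");S=get_image("side")
def comp(im,x0,y0,x1,y1,f,pt):
    g=im["color"][y0:y1,x0:x1].astype(int);m=f(g).astype(np.uint8)
    m=cv2.morphologyEx(m,cv2.MORPH_OPEN,np.ones((2,2),np.uint8))
    n,l=cv2.connectedComponents(m);return (l==l[pt[1]-y0,pt[0]-x0])&(l>0)
print(T["color"][244,372],T["color"][252,390],T["color"][275,365],T["color"][290,365],S["color"][185,332],S["color"][172,350],S["color"][168,340])
# base ellipse top
m=comp(T,320,210,420,300,lambda g:(g[...,2]-g[...,0]>4),(365,275))
c=max(cv2.findContours(m.astype(np.uint8),0,2)[0],key=cv2.contourArea)
h=cv2.convexHull(c);e=cv2.fitEllipse(h);print("base",np.array(e[0])+[320,210],e[1])
b=onz(T,e[0][0]+320,e[0][1]+210,.012);print(b)
# head in top
g=T["color"][225:275,355:410].astype(int)
for th in(130,140,150,165):
    mm=(g.min(2)>th).astype(np.uint8);n,l,s,ce=cv2.connectedComponentsWithStats(mm);i=1+s[1:,4].argmax()
    c=max(cv2.findContours((l==i).astype(np.uint8),0,2)[0],key=cv2.contourArea);r=cv2.minAreaRect(c)
    print(th,s[i],r[0][0]+355,r[0][1]+225,r[1],r[2],(cv2.boxPoints(r)+[355,225]).round(1).tolist())
for z in(.2,.21,.22,.23,.24):
    print(z,proj(T,[*b[:2],z]),proj(S,[*b[:2],z]))
# scan side column luminance
for x in(338,339,340,341): print(x,S["color"][160:215,x].mean(1).astype(int).tolist())
E
```

```text
[134 132 128] [100 106  96] [86 89 88] [123 120 116] [70 69 67] [142 141 136] [114 124 109]Traceback (most recent call last):
  File "<stdin>", line 10, in <module>
ValueError: max() iterable argument is empty
```

```bash
python3 - <<'E'
from h import *
T=get_image("top");S=get_image("side")
o1,d1=ray(T,382.4,249.5);o2,d2=ray(S,342.1,171.9)
t=np.linalg.lstsq(np.c_[d1,-d2],o2-o1,rcond=None)[0];print("head tri",o1+t[0]*d1,o2+t[1]*d2)
b=onz(T,368.1,256.3,.012);print("base",b)
for z in(.2,.21,.22,.23): print(z,proj(T,[*b[:2],z]),proj(S,[*b[:2],z]))
g=T["color"][225:275,355:410].astype(int)
for th in(124,128,132):
    mm=(g.min(2)>th).astype(np.uint8);n,l,s,ce=cv2.connectedComponentsWithStats(mm)
    for i in range(1,n):
        if s[i,4]<80: continue
        c=max(cv2.findContours((l==i).astype(np.uint8),0,2)[0],key=cv2.contourArea);r=cv2.minAreaRect(c)
        bp=cv2.boxPoints(r)+[355,225];P=np.array([onz(T,*p,.215)[:2] for p in bp])
        print(th,s[i],P.mean(0),P.tolist(),[(np.linalg.norm(v),np.degrees(np.arctan2(v[1],v[0]))) for v in(P[1]-P[0],P[2]-P[1])])
s=state();print(rot(s["tcp_rot"]).round(3),s["torque"])
E
```

```text
head tri [ 0.46826614 -0.08697226  0.22350083] [ 0.46611955 -0.08684008  0.22332314]
base [ 0.46816475 -0.08699013  0.012     ]
0.2 [380.49030826 250.46089285] [340.56119372 182.11372941]
0.21 [381.29483328 250.08174911] [340.76722984 177.73859025]
0.22 [382.11749717 249.69405718] [340.97593476 173.30677941]
0.23 [382.95892037 249.29752465] [341.18736069 168.81718863]
124 [ 11  11  35  28 325] [ 0.46950472 -0.08893432] [[0.466996680609391, -0.056989814248613754], [0.49537937080107053, -0.07023802676882568], [0.47195201115266755, -0.12093659499725012], [0.44369080092427493, -0.10757284515845669]] [(np.float64(0.03132239195044916), np.float64(-25.021795207409962)), (np.float64(0.05584967323546154), np.float64(-114.8012407659423))]
[[ 0.909  0.417 -0.   ]
 [ 0.417 -0.909  0.   ]
 [ 0.    -0.    -1.   ]] [ 0.042008    0.02515646 -0.00650551]
```

>>> {"fn": "apply_moves", "kwargs": {"rows": [[0, 0, 0.05, 0, 0, 0, 1], [0.035, 0.05, 0.06, 0, 0, 0.03, 1], [0.07, 0.1, 0.06, 0, 0, 0.06, 1], [0.11, 0.15, 0.06, 0, 0, 0.09, 1], [0.14, 0.2, 0.06, 0, 0, 0.12, 1], [0.18, 0.25, 0.06, 0, 0, 0.15, 1], [0.21, 0.3, 0.06, 0, 0, 0.18, 1], [0.24, 0.34, 0.06, 0, 0, 0.21, 1], [0.26, 0.367, 0.06, 0, 0, 0.224, 1], [0.26, 0.367, 0.06, 0, 0, 0.224, 1]], "newtons": 30}}

```text
t: 1.65
tcp_pos: [0.4692, -0.0858, 0.308]
tcp_rot: [-0.0, 0.843, 0.538, -0.0]
ft_force: [0.2, -0.1, -0.8]
grip_width: 0.999
finger_force: 0.0
```

>>> {"fn": "apply_moves", "kwargs": {"rows": [[0, 0, -0.02, 0, 0, 0, 1], [0, 0, -0.04, 0, 0, 0, 1], [0, 0, -0.06, 0, 0, 0, 1], [0, 0, -0.075, 0, 0, 0, 1], [0, 0, -0.085, 0, 0, 0, 1], [0, 0, -0.093, 0, 0, 0, 1], [0, 0, -0.1, 0, 0, 0, 1], [0, 0, -0.102, 0, 0, 0, 1], [0, 0, -0.102, 0, 0, 0, 1], [0, 0, -0.102, 0, 0, 0, 1]]}}

```text
t: 2.9
tcp_pos: [0.4685, -0.0875, 0.2066]
tcp_rot: [0.0, 0.844, 0.537, 0.0]
ft_force: [-0.5, 0.1, -0.2]
grip_width: 1.001
finger_force: 0.0
```

```bash
python3 - <<'E'
from h import *
s=state();print(s["t"],s["tcp_pos"],s["torque"],s["ft_force"])
S=get_image("side");T=get_image("top")
a=cv2.resize(S["color"][120:270,270:410],(560,600),interpolation=cv2.INTER_CUBIC);cv2.imwrite("pics/s1.png",a[:,:,::-1])
E
```

```text
2.9 [ 0.46850807 -0.08752006  0.2065932 ] [-0.03670588  0.01982753  0.02369508] [-0.4860381   0.09878947 -0.17692934]
```

View pics/s1.png

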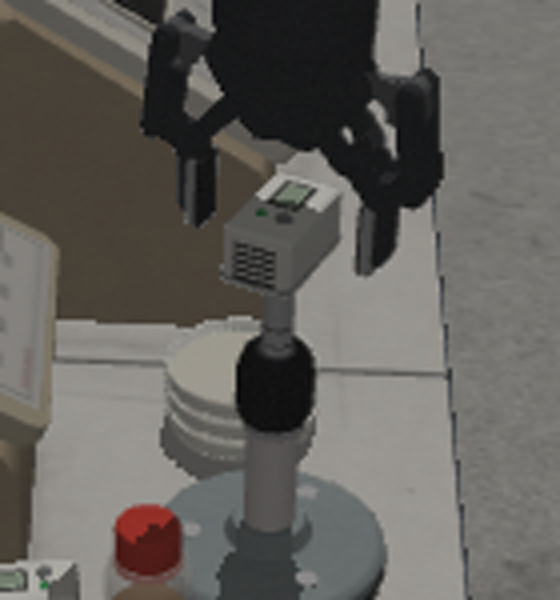

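The jaws straddle the head, with fingers at crop x≈195 and 375 and the head at ≈283, so I'm closing.

>>> {"fn": "apply_moves", "kwargs": {"rows": [[0, 0, 0, 0, 0, 0, 0], [0, 0, 0, 0, 0, 0, 0], [0, 0, 0, 0, 0, 0, 0], [0, 0, 0, 0, 0, 0, 0], [0, 0, 0, 0, 0, 0, 0], [0, 0, 0, 0, 0, 0, 0], [0, 0, 0, 0, 0, 0, 0], [0, 0, 0, 0, 0, 0, 0], [0, 0, 0, 0, 0, 0, 0], [0, 0, 0, 0, 0, 0, 0]], "newtons": 30}}

```text
t: 4.25
tcp_pos: [0.4687, -0.0876, 0.2065]
tcp_rot: [0.0, 0.844, 0.537, 0.0]
ft_force: [4.8, -2.1, 4.0]
grip_width: 0.436
finger_force: 34.4
```

```bash
cat > st.py <<'E'
from h import *
L=[]
for i in range(8):
    s=state();L.append(np.r_[s["torque"],s["ft_force"]]);get_image("top")
r=rot(s["tcp_rot"]);L=np.array(L)
print("t%.2f"%s["t"],s["tcp_pos"].round(4),"yaw(y) %.2f"%np.degrees(np.arctan2(r[1,1],r[0,1])),"tor",L[:,:3].mean(0).round(3),L[:,2].std().round(3),"F",L[:,3:].mean(0).round(2),"grip",round(s["grip_width"],3),round(s["finger_force"],1),"q6 %.2f"%s["q"][5])
E
python3 st.py
```

```text
t4.60 [ 0.4686 -0.0876  0.2065] yaw(y) -25.06 tor [-0.119 -0.14   0.109] 0.034 F [ 4.7  -2.3   3.41] grip 0.437 34.4 q6 1.82
```

>>> {"fn": "apply_moves", "kwargs": {"rows": [[0, 0, 0, 0, 0, 0.03, 0], [0, 0, 0, 0, 0, 0.06, 0], [0, 0, 0, 0, 0, 0.09, 0], [0, 0, 0, 0, 0, 0.12, 0], [0, 0, 0, 0, 0, 0.15, 0], [0, 0, 0, 0, 0, 0.18, 0], [0, 0, 0, 0, 0, 0.21, 0], [0, 0, 0, 0, 0, 0.24, 0], [0, 0, 0, 0, 0, 0.27, 0], [0, 0, 0, 0, 0, 0.3, 0]], "newtons": 50}}

```text
t: 5.9
tcp_pos: [0.4695, -0.0875, 0.2065]
tcp_rot: [0.001, 0.507, 0.862, 0.001]
ft_force: [10.3, -0.9, -3.9]
grip_width: 0.437
finger_force: 51.0
```

```bash
python3 st.py
```

```text
t6.25 [ 0.4695 -0.0875  0.2065] yaw(y) 28.95 tor [ 0.234 -2.553  0.033] 0.043 F [ 9.88 -1.96 -3.41] grip 0.437 51.0 q6 0.88
```

>>> {"fn": "apply_moves", "kwargs": {"rows": [[0.0005, 0, 0, 0, 0, 0.015, 0], [0.001, 0, 0, 0, 0, 0.03, 0], [0.0015, 0, 0, 0, 0, 0.045, 0], [0.0015, 0, 0, 0, 0, 0.06, 0], [0.0015, 0, 0, 0, 0, 0.075, 0], [0.0015, 0, 0, 0, 0, 0.085, 0], [0.0015, 0, 0, 0, 0, 0.085, 0], [0.0015, 0, 0, 0, 0, 0.085, 0], [0.0015, 0, 0, 0, 0, 0.085, 0], [0.0015, 0, 0, 0, 0, 0.085, 0]]}}

```text
t: 7.55
tcp_pos: [0.47, -0.0874, 0.2062]
tcp_rot: [0.0, 0.389, 0.921, 0.0]
ft_force: [5.0, -0.5, -4.2]
grip_width: 0.439
finger_force: 51.0
```

```bash
python3 st.py
```

```text
t7.90 [ 0.47   -0.0874  0.2062] yaw(y) 44.20 tor [ 0.599 -1.458  0.034] 0.011 F [ 5.17 -0.87 -4.08] grip 0.438 51.0 q6 0.62
```

>>> {"fn": "apply_moves", "kwargs": {"rows": [[0.0005, 0, 0.006, 0, 0, 0, 0], [0.001, 0, 0.012, 0, 0, 0, 0], [0.001, 0, 0.018, 0, 0, 0, 0], [0.001, 0, 0.024, 0, 0, 0, 0], [0.001, 0, 0.03, 0, 0, 0, 0], [0.001, 0, 0.036, 0, 0, 0, 0], [0.001, 0, 0.042, 0, 0, 0, 0], [0.001, 0, 0.048, 0, 0, 0, 0], [0.001, 0, 0.052, 0, 0, 0, 0], [0.001, 0, 0.052, 0, 0, 0, 0]]}}

```text
t: 9.2
tcp_pos: [0.4707, -0.0875, 0.2588]
tcp_rot: [-0.0, 0.389, 0.921, -0.0]
ft_force: [-4.9, 1.0, -1.2]
grip_width: 0.439
finger_force: 51.4
```

```bash
python3 st.py; cat > look.py <<'E'
import sys
from h import *
S=get_image("side")
a=cv2.resize(S["color"][150:240,300:380],(640,720),interpolation=cv2.INTER_CUBIC)[:600];cv2.imwrite("pics/"+sys.argv[1],a[:,:,::-1])
c=S["color"].astype(int)
for x in range(334,348): print(x,[(y,*c[y,x]) for y in range(185,215) if c[y,x,0]-c[y,x,1]>25])
print(proj(S,[.47,-.0875,.14]),proj(S,[.47,-.0875,.15]),c[180:212,340].tolist())
E
python3 look.py s2.png
```

```text
t9.55 [ 0.4707 -0.0875  0.2586] yaw(y) 44.25 tor [ 0.837  0.929 -0.029] 0.027 F [-5.81  0.22 -1.64] grip 0.442 51.4 q6 0.61
334 []
335 [(205, np.int64(83), np.int64(54), np.int64(54)), (207, np.int64(59), np.int64(32), np.int64(33))]
336 [(208, np.int64(69), np.int64(28), np.int64(27))]
337 [(208, np.int64(80), np.int64(37), np.int64(36))]
338 [(208, np.int64(80), np.int64(38), np.int64(37))]
339 [(208, np.int64(78), np.int64(49), np.int64(48)), (209, np.int64(60), np.int64(30), np.int64(29))]
340 [(208, np.int64(78), np.int64(47), np.int64(45)), (209, np.int64(59), np.int64(31), np.int64(30))]
341 [(208, np.int64(80), np.int64(26), np.int64(25))]
342 [(207, np.int64(72), np.int64(45), np.int64(44)), (208, np.int64(57), np.int64(31), np.int64(32))]
343 []
344 []
345 []
346 []
347 []
[338.48475052 207.05618618] [338.67017949 203.00003927] [[58, 58, 58], [72, 71, 72], [72, 72, 72], [72, 72, 71], [72, 72, 72], [46, 46, 45], [71, 70, 70], [72, 71, 71], [72, 72, 72], [58, 58, 58], [72, 72, 72], [72, 72, 71], [72, 72, 72], [46, 46, 46], [71, 70, 70], [73, 72, 72], [72, 71, 72], [60, 58, 58], [59, 58, 58], [72, 71, 71], [73, 72, 72], [71, 71, 71], [46, 46, 47], [71, 70, 70], [73, 72, 71], [72, 71, 70], [46, 46, 46], [70, 69, 69], [78, 47, 45], [59, 31, 30], [25, 22, 24], [17, 16, 18]]
```

View pics/s2.png

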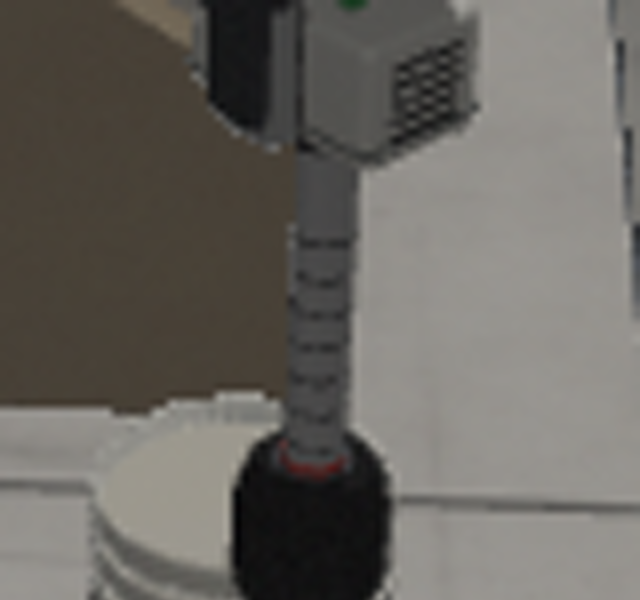

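The ring is just emerging: its red sliver is at side (339,208.5), where the near collar rim meets the tube. I'll compute the height from the tick lines and the head's underside.

```bash
python3 - <<'E'
from h import *
S=get_image("side");c=S["color"].astype(float).mean(2)
col=c[:,338:341].mean(1)
ys=np.arange(176,214)
print([(y,round(col[y])) for y in ys])
# z on tube front for a given row
zs=np.arange(.10,.24,.0005);v=np.array([proj(S,[.471,-.0875+.008,z])[1] for z in zs])
print([(r,round(float(np.interp(-r,-v,zs)),4)) for r in (180.5,185,189,193,197.5,202,206,208,210)])
# rim: far/near edge rows
for r in(.0085,.010,.0125,.015,.0195): print(r,proj(S,[.471,-.0875+r,.14])[1],proj(S,[.471,-.0875-r,.14])[1])
for x in range(328,352,2): print(x,[int(q) for q in c[198:216,x]])
E
```

```text
[(np.int64(176), 73), (np.int64(177), 73), (np.int64(178), 72), (np.int64(179), 73), (np.int64(180), 50), (np.int64(181), 72), (np.int64(182), 72), (np.int64(183), 72), (np.int64(184), 68), (np.int64(185), 54), (np.int64(186), 72), (np.int64(187), 72), (np.int64(188), 72), (np.int64(189), 55), (np.int64(190), 72), (np.int64(191), 73), (np.int64(192), 72), (np.int64(193), 51), (np.int64(194), 72), (np.int64(195), 72), (np.int64(196), 73), (np.int64(197), 59), (np.int64(198), 63), (np.int64(199), 72), (np.int64(200), 72), (np.int64(201), 68), (np.int64(202), 55), (np.int64(203), 72), (np.int64(204), 72), (np.int64(205), 72), (np.int64(206), 55), (np.int64(207), 71), (np.int64(208), 55), (np.int64(209), 39), (np.int64(210), 23), (np.int64(211), 18), (np.int64(212), 18), (np.int64(213), 18)]
[(180.5, 0.2082), (185, 0.1979), (189, 0.1887), (193, 0.1793), (197.5, 0.1686), (202, 0.1578), (206, 0.1481), (208, 0.1432), (210, 0.1382)]
0.0085 209.41854823999728 204.68696383610205
0.01 209.84207456466083 204.2754118608159
0.0125 210.55016177504066 203.59159820538414
0.015 211.2610255708775 202.9
[... 359 characters left out ...]
9, 56, 56, 40, 17, 16, 17, 17, 17, 16, 18]
336 [67, 69, 68, 55, 68, 68, 68, 45, 68, 62, 41, 33, 17, 16, 20, 18, 17, 17]
338 [71, 72, 73, 60, 60, 72, 74, 72, 60, 72, 50, 38, 25, 17, 17, 19, 19, 18]
340 [59, 71, 71, 71, 47, 71, 70, 72, 47, 70, 56, 39, 22, 19, 19, 17, 16, 15]
342 [70, 72, 70, 71, 71, 69, 66, 66, 68, 55, 40, 27, 18, 16, 18, 18, 18, 19]
344 [145, 146, 145, 146, 144, 152, 87, 30, 25, 35, 25, 26, 25, 18, 21, 17, 18, 19]
346 [144, 146, 145, 146, 144, 145, 152, 147, 71, 33, 26, 22, 17, 18, 18, 17, 17, 20]
348 [146, 145, 145, 145, 144, 144, 144, 143, 148, 134, 145, 81, 76, 82, 38, 37, 49, 54]
350 [145, 146, 145, 144, 143, 142, 144, 143, 145, 145, 145, 145, 145, 140, 92, 129, 145, 145]
```

>>> {"fn": "apply_moves", "kwargs": {"rows": [[-0.0005, 0, 0.001, 0, 0, 0, 0], [-0.0005, 0, 0.002, 0, 0, 0, 0], [-0.0005, 0, 0.002, 0, 0, 0, 0], [-0.0005, 0, 0.002, 0, 0, 0, 0], [-0.0005, 0, 0.002, 0, 0, -0.02, 0], [-0.0005, 0, 0.002, 0, 0, -0.04, 0], [-0.0005, 0, 0.002, 0, 0, -0.06, 0], [-0.0005, 0, 0.002, 0, 0, -0.08, 0], [-0.0005, 0, 0.002, 0, 0, -0.1, 0], [-0.0005, 0, 0.002, 0, 0, -0.1, 0]]}}

```text
t: 10.95
tcp_pos: [0.4704, -0.0876, 0.2605]
tcp_rot: [0.0, 0.528, 0.849, -0.0]
ft_force: [-4.0, -0.5, -1.1]
grip_width: 0.437
finger_force: 51.6
```

```bash
sed -i 's/range(8)/range(5)/' st.py; python3 st.py; python3 look.py s3.png | head -14|cut -c1-200
```

```text
t11.15 [ 0.4704 -0.0876  0.2604] yaw(y) 26.31 tor [ 0.501  0.315 -0.026] 0.048 F [-3.7  -0.21 -0.93] grip 0.442 51.6 q6 0.93
334 []
335 [(207, np.int64(57), np.int64(29), np.int64(29))]
336 [(207, np.int64(78), np.int64(25), np.int64(23)), (208, np.int64(69), np.int64(23), np.int64(23))]
337 [(207, np.int64(78), np.int64(38), np.int64(37)), (208, np.int64(82), np.int64(23), np.int64(20))]
338 [(208, np.int64(83), np.int64(25), np.int64(24))]
339 [(208, np.int64(84), np.int64(26), np.int64(24)), (209, np.int64(61), np.int64(28), np.int64(28))]
340 [(208, np.int64(83), np.int64(24), np.int64(23)), (209, np.int64(60), np.int64(30), np.int64(30))]
341 [(207, np.int64(77), np.int64(46), np.int64(46)), (208, np.int64(80), np.int64(24), np.int64(22))]
342 [(207, np.int64(77), np.int64(27), np.int64(27)), (208, np.int64(57), np.int64(30), np.int64(32))]
343 [(206, np.int64(86), np.int64(57), np.int64(60))]
344 []
345 []
346 []
347 []
```

View pics/s3.png

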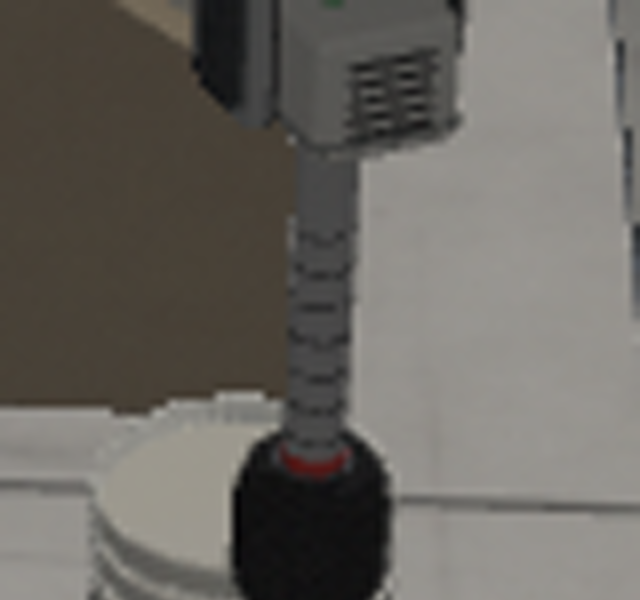

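The red band at (339,208) is nearly fully visible and still meets the rim, so the ring is level. I'm continuing clockwise.

>>> {"fn": "apply_moves", "kwargs": {"rows": [[0, 0, 0, 0, 0, -0.015, 0], [0, 0, 0, 0, 0, -0.03, 0], [0, 0, 0, 0, 0, -0.045, 0], [0, 0, 0, 0, 0, -0.06, 0], [0, 0, 0, 0, 0, -0.075, 0], [0, 0, 0, 0, 0, -0.09, 0], [0, 0, 0, 0, 0, -0.1, 0], [0, 0, 0, 0, 0, -0.1, 0], [0, 0, 0, 0, 0, -0.1, 0], [0, 0, 0, 0, 0, -0.1, 0]]}}

```text
t: 12.5
tcp_pos: [0.47, -0.0877, 0.2602]
tcp_rot: [-0.0, 0.654, 0.756, -0.0]
ft_force: [-5.3, -1.8, -0.1]
grip_width: 0.439
finger_force: 51.8
```

```bash
sed -i 's/range(5)/range(10)/' st.py; python3 st.py
```

```text
t12.95 [ 0.47   -0.0877  0.2603] yaw(y) 8.27 tor [0.039 1.229 0.099] 0.043 F [-5.08 -1.52  0.32] grip 0.44 51.8 q6 1.24
```

>>> {"fn": "apply_moves", "kwargs": {"rows": [[0, 0, 0, 0, 0, -0.01, 0], [0, 0, 0, 0, 0, -0.02, 0], [0, 0, 0, 0, 0, -0.03, 0], [0, 0, 0, 0, 0, -0.03, 0], [0, 0, 0, 0, 0, -0.03, 0], [0, 0, 0, 0, 0, -0.03, 0], [0, 0, 0, 0, 0, -0.03, 0], [0, 0, 0, 0, 0, -0.03, 0], [0, 0, 0, 0, 0, -0.03, 0], [0, 0, 0, 0, 0, -0.03, 0]]}}

```text
t: 14.25
tcp_pos: [0.4699, -0.0876, 0.2602]
tcp_rot: [-0.0, 0.689, 0.725, -0.0]
ft_force: [-4.5, -1.3, 0.3]
grip_width: 0.441
finger_force: 52.0
```

```bash
sed -i 's/range(10)/range(16)/' st.py; python3 st.py
```

```text
t15.00 [ 0.4699 -0.0877  0.2602] yaw(y) 2.87 tor [0.185 1.549 0.175] 0.019 F [-5.42 -1.56  0.77] grip 0.437 52.0 q6 1.34
```

>>> {"fn": "apply_moves", "kwargs": {"rows": [[-0.0003, 0, 0, 0, 0, -0.006, 0], [-0.0005, 0, 0, 0, 0, -0.012, 0], [-0.0005, 0, 0, 0, 0, -0.012, 0], [-0.0005, 0, 0, 0, 0, -0.012, 0], [-0.0005, 0, 0, 0, 0, -0.012, 0], [-0.0005, 0, 0, 0, 0, -0.012, 0], [-0.0005, 0, 0, 0, 0, -0.012, 0], [-0.0005, 0, 0, 0, 0, -0.012, 0], [-0.0005, 0, 0, 0, 0, -0.012, 0], [-0.0005, 0, 0, 0, 0, -0.012, 0]]}}

```text
t: 16.3
tcp_pos: [0.4697, -0.0876, 0.2602]
tcp_rot: [-0.0, 0.703, 0.711, -0.0]
ft_force: [-4.6, -2.6, 0.4]
grip_width: 0.438
finger_force: 51.8
```

```bash
python3 st.py
```

```text
t17.05 [ 0.4697 -0.0876  0.2602] yaw(y) 0.69 tor [-0.158  1.528  0.174] 0.025 F [-4.57 -2.57 -0.74] grip 0.441 51.8 q6 1.37
```

>>> {"fn": "apply_moves", "kwargs": {"rows": [[-0.0003, 0, 0, 0, 0, -0.006, 0], [-0.0003, 0, 0, 0, 0, -0.012, 0], [-0.0003, 0, 0, 0, 0, -0.014, 0], [-0.0003, 0, 0, 0, 0, -0.014, 0], [-0.0003, 0, 0, 0, 0, -0.014, 0], [-0.0003, 0, 0, 0, 0, -0.014, 0], [-0.0003, 0, 0, 0, 0, -0.014, 0], [-0.0003, 0, 0, 0, 0, -0.014, 0], [-0.0003, 0, 0, 0, 0, -0.014, 0], [-0.0003, 0, 0, 0, 0, -0.014, 0]]}}

```text
t: 18.35
tcp_pos: [0.4695, -0.0875, 0.2602]
tcp_rot: [-0.0, 0.718, 0.696, -0.0]
ft_force: [-1.4, -2.4, -5.4]
grip_width: 0.437
finger_force: 51.7
```

```bash
python3 st.py; python3 look.py s4.png | head -14|cut -c1-200
```

```text
t19.10 [ 0.4695 -0.0875  0.2603] yaw(y) -1.84 tor [-0.013  1.088  0.256] 0.033 F [-2.49 -2.58 -5.65] grip 0.442 51.6 q6 1.42
334 []
335 [(207, np.int64(58), np.int64(29), np.int64(30))]
336 [(207, np.int64(75), np.int64(36), np.int64(35)), (208, np.int64(70), np.int64(25), np.int64(25))]
337 [(208, np.int64(82), np.int64(23), np.int64(23))]
338 [(208, np.int64(83), np.int64(25), np.int64(22))]
339 [(208, np.int64(83), np.int64(24), np.int64(23)), (209, np.int64(61), np.int64(29), np.int64(28))]
340 [(208, np.int64(82), np.int64(24), np.int64(23)), (209, np.int64(60), np.int64(29), np.int64(30))]
341 [(207, np.int64(76), np.int64(45), np.int64(44)), (208, np.int64(80), np.int64(23), np.int64(21))]
342 [(207, np.int64(75), np.int64(26), np.int64(25))]
343 [(206, np.int64(85), np.int64(56), np.int64(59))]
344 []
345 []
346 []
347 []
```

View pics/s4.png

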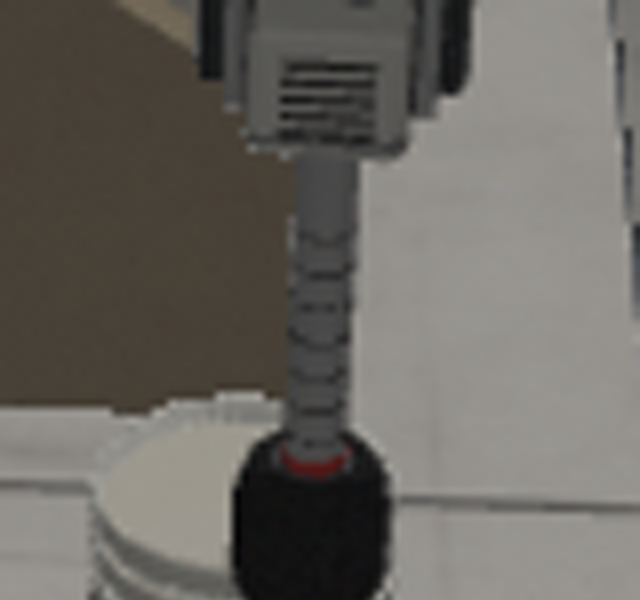

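```bash
python3 st.py; python3 st.py
```

```text
t19.95 [ 0.4695 -0.0875  0.2603] yaw(y) -1.83 tor [-0.009  1.105  0.26 ] 0.033 F [-2.26 -2.54 -6.2 ] grip 0.439 51.5 q6 1.42
t20.75 [ 0.4695 -0.0875  0.2603] yaw(y) -1.83 tor [-0.016  1.129  0.269] 0.042 F [-2.61 -2.5  -6.74] grip 0.437 51.5 q6 1.42
```

>>> {"fn": "apply_moves", "kwargs": {"rows": [[0, 0, 0, 0, 0, 0.012, 0], [0, 0, 0, 0, 0, 0.024, 0], [0, 0, 0, 0, 0, 0.034, 0], [0, 0, 0, 0, 0, 0.034, 0], [0, 0, 0, 0, 0, 0.026, 0], [0, 0, 0, 0, 0, 0.018, 0], [0, 0, 0, 0, 0, 0.01, 0], [0, 0, 0, 0, 0, 0.01, 0], [0, 0, 0, 0, 0, 0.01, 0], [0, 0, 0, 0, 0, 0.01, 0]]}}

```text
t: 22.05
tcp_pos: [0.4695, -0.0875, 0.2603]
tcp_rot: [-0.0, 0.707, 0.707, 0.0]
ft_force: [-2.6, -3.2, -7.3]
grip_width: 0.439
finger_force: 51.2
```

```bash
python3 st.py; python3 st.py
```

```text
t22.80 [ 0.4695 -0.0875  0.2603] yaw(y) -0.03 tor [-0.262  0.923  0.198] 0.031 F [-1.99 -3.36 -7.47] grip 0.44 51.2 q6 1.39
t23.60 [ 0.4695 -0.0875  0.2603] yaw(y) -0.04 tor [-0.24   0.964  0.211] 0.03 F [-2.15 -3.19 -7.59] grip 0.442 51.2 q6 1.39
```

>>> {"fn": "apply_moves", "kwargs": {"rows": [[0, 0, 0, 0, 0, 0, 0.5], [0, 0, 0, 0, 0, 0, 0.6], [0, 0, 0, 0, 0, 0, 0.8], [0, 0, 0, 0, 0, 0, 0.9], [0, 0, 0, 0, 0, 0, 0.9], [0, 0, 0.01, 0, 0, 0, 0.9], [0, 0, 0.03, 0, 0, 0, 0.9], [0, 0, 0.05, 0, 0, 0, 0.9], [0, 0, 0.07, 0, 0, 0, 0.9], [0, 0, 0.07, 0, 0, 0, 0.9]]}}

```text
t: 24.9
tcp_pos: [0.4702, -0.0876, 0.3319]
tcp_rot: [0.001, 0.707, 0.707, 0.001]
ft_force: [0.6, -0.2, -0.2]
grip_width: 0.895
finger_force: 0.0
```

```bash
python3 st.py; python3 look.py s5.png | head -14|cut -c1-200
```

```text
t25.65 [ 0.4695 -0.0875  0.3303] yaw(y) -0.03 tor [-0.005  0.01  -0.   ] 0.022 F [-0.06  0.13 -0.2 ] grip 0.901 0.0 q6 1.39
334 []
335 [(207, np.int64(57), np.int64(30), np.int64(30))]
336 [(207, np.int64(74), np.int64(35), np.int64(33)), (208, np.int64(69), np.int64(25), np.int64(24))]
337 [(208, np.int64(80), np.int64(25), np.int64(22))]
338 [(208, np.int64(81), np.int64(24), np.int64(22))]
339 [(208, np.int64(83), np.int64(24), np.int64(24)), (209, np.int64(61), np.int64(28), np.int64(29))]
340 [(208, np.int64(81), np.int64(23), np.int64(21)), (209, np.int64(59), np.int64(29), np.int64(29))]
341 [(207, np.int64(75), np.int64(46), np.int64(45)), (208, np.int64(78), np.int64(24), np.int64(21))]
342 [(207, np.int64(76), np.int64(29), np.int64(27)), (208, np.int64(57), np.int64(31), np.int64(32))]
343 [(206, np.int64(85), np.int64(56), np.int64(59))]
344 []
345 []
346 []
347 []
```

View pics/s5.png

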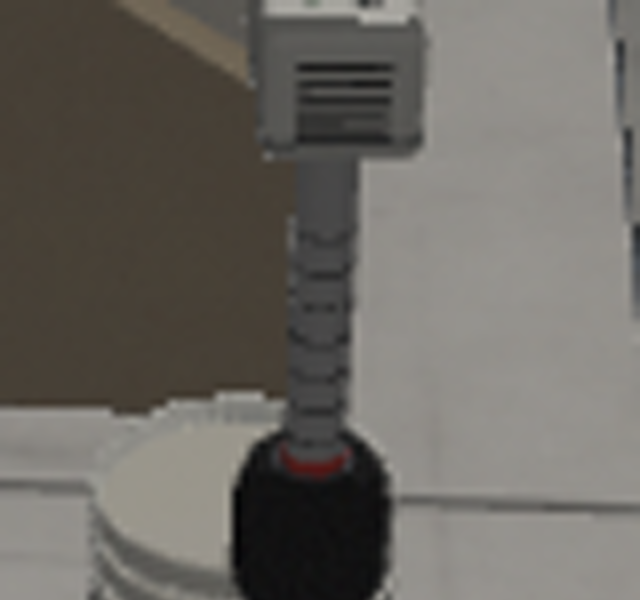

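The head stands free, the ring is still at the rim (339,208) and the timer, dishes and bottle were not touched. I'll do a quick stillness check, then hand it in.

```bash
python3 - <<'E'
from h import *
a=get_image("side")["color"].astype(int)[150:215,325:360]
for i in range(10): b=get_image("side")["color"].astype(int)[150:215,325:360]
d=abs(a-b).max(2);print(d.mean(),d.max())
print(job_done())
E
```

```text
Traceback (most recent call last):
ValueError: 200 camera calls are used up
```

```bash
python3 -c "
from cell import *
print(job_done())"
```

```text
the job is handed in; nothing more can be done
None
```

I freed the lock, raised the logger until the red ring sat level with the collar rim, re-locked it at a felt torque of about 0.2 N m, let go and handed the job in; the head stayed up in the last picture, but a final stillness check was skipped because the camera calls had run out, and the hand-in returned no verdict.

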